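# Close the carton ring, last carton held ready for strapping

## Robot

A 7-joint arm with a two-finger parallel gripper is mounted at the origin on the work surface. World frame = base frame: x ahead of the robot, y to its left, z up, the work surface at z = 0. Lengths are in m, angles in rad, forces in N, time in s.
With the tool pointing down it reaches from about 0.4 to 0.875 m from the base axis. Payload 19.3 kg.
Tool frame: the origin (TCP) lies midway between the tips of the shut fingers; the grasp point (between the pads) lies bot.tcp_to_grasp behind it (bot.tcp_to_grasp is the distance from the TCP to the grasp point, in m); z points along the fingers, y is the line along which they close (so a half turn about z gives the same grasp; the last joint's range is limited). The gripper opens to 85 mm and grips with 20 to 120 N. Pads are 22 mm wide; open, the fingers measure 114 mm over their backs; the gripper's body (76 mm by 85 mm) begins 54 mm behind the grasp point. The pads swing forward as they close: fully open they stand 13 mm farther back than shut.
Start: joints at [-1.325, 0.521, -0.036, 1.599, 0.021, 1.021, -0.113], TCP at [0.194, 0.594, 0.231] pointing down, gripper open.
Joint ranges: [-2.91, 2.91], [-0.3, 2.13], [-1.5, 1.42], [0.17, 2.43], [-1.26, 4.41], [0.16, 1.93], [-2.52, 2.52]. Speed limits (rad/s): [1.89, 1.89, 2.39, 2.39, 3.01, 3.01, 3.01].

## Interface

Orientations are given as [roll, pitch, yaw] about the fixed x, y, z axes, in that order (R = Rz(yaw) Ry(pitch) Rx(roll)).
In Python, from workcell import observe, imaging, bot gives the robot as it stands.
- The arm moves only by the tool send_rows, never from a script. Its argument "plan" is text: rows parted by semicolons, each of 7 numbers parted by spaces: the shift along the tool's x, y, z in m, then the turn, a rotation vector about the tool's x, y, z in degrees, then the finger opening in m, from 0 to 0.0854. In form: dx dy dz rx ry rz claw; .... A call has 1 to 10 rows; each row is the pose to reach, as a shift and turn from the pose commanded when the call began, along the tool's axes at that moment; what a row does not reach only later rows make up. A row lasts 1/12 s, in which the tool goes at most 41.7 mm and 7.16 degrees, less where a joint would pass 70% of its speed; a pose out of reach is approached as far as the arm can. A call with a gripper value outside its range is refused whole. The fingers move at their own pace and stop on an object; "grip_force" is the grip in N (left out, the last holds). Time passes only in rows, so rows that repeat a pose let the fingers close. It gives the time, the measured TCP pose, the force, the opening and the grip force at its end, in the units of the state.
- observe(): the state, without advancing time (a new reading comes with each control period).
- imaging.grab_frame(name): name is "scene" or "top"; returns a dict with "color" (420x560x3 uint8, red, green, blue), "fx", "fy", "cx", "cy" (pixels), "eye" and "orientation" of the camera in the world. Camera axes: x right, y down, z forward; pixel columns grow to the right and rows downward; lengths in m; the calibration is good to about 2 mm. A picture is of the moment at which its call begins. There is no depth.
- bot.job_done(): hands the job in; it is judged then, once.
The state is a dict: "clock": time; "qpos": joint angles; "qd": joint speeds; "joint_efforts": joint torques, N m; "position": TCP position; "tool_rot": TCP orientation; "force": force on the tool from outside, world axes, zero at the start; "moment": the same for the moment, N m; "grip_width": finger opening in m; "finger_force": force on a finger pad.
Only numpy, scipy, OpenCV 4.12 (cv2) and the standard library are available. Lean on these libraries where they do the work, as an engineer would, in place of code of your own. Each camera call takes 0.05 s, during which the arm holds its last target. There are 200 camera calls.

## Task

Two of four equal cartons lie on the small plywood board in an interlocking ring, each turned a quarter from the next round a square hole, outer sides about even with the board's edges: lift one of the two equal spare cartons over the wire divider, set it down flat (not dropped) in one of the two empty places and let go. Then lift the other spare over the divider and finish while still holding it, level and lined up, over the last empty place, its underside about a finger's breadth above the tops of its neighbours and touching nothing but the gripper, ready for the strap to be run under. Do not bump the divider, shift the laid cartons or disturb anything else.

Things in the scene. Friction and masses are not known exactly. Their poses are not given: they have to be found in the camera images.
- spare_1_center (a point): Centre (half-way up, 25 mm above its underside) of one of two identical loose spare cartons, a plain brown cardboard carton 110 x 56 x 50 mm (long, wide, high; about 0.3 kg, up to 0.42 kg) with a paper tape strip along its top, lying flat on the table on the robot's right of the wire divider. x runs along its 110 mm length, y along its 56 mm width, z up; the two ends are alike. Rigid; either spare may be laid first
- spare_2_center (a point): Centre (half-way up, 25 mm above its underside) of one of two identical loose spare cartons, a plain brown cardboard carton 110 x 56 x 50 mm (long, wide, high; about 0.3 kg, up to 0.42 kg) with a paper tape strip along its top, lying flat on the table on the robot's right of the wire divider. x runs along its 110 mm length, y along its 56 mm width, z up; the two ends are alike. Rigid; either spare may be laid first
- spare_1: The first spare carton itself, as spare_1_center; origin at the centre of its underside
- spare_2: The second spare carton itself, as spare_2_center; origin at the centre of its underside
- board: Plywood packing board on runners, 178 x 178 mm, 24 mm high, fixed to the table on the robot's left of the divider; it may be turned to any yaw. Origin: centre of its underside; x and y along its sides, z up. The finished ring covers the middle 174 x 174 mm of it, with 8 mm between cartons and a hole of 62 x 62 mm in the middle
- place_1 (a point): Empty place 1 of the ring: point on the board's top surface (24 mm above the table) under the centre of the carton that belongs there, 59 mm from the board's centre towards its -x and 32 mm towards its +y. Axes as the board's; the carton's 110 mm length lies along the board's y. While place 2 is empty, nothing stands against either long side of this place, so a carton gripped across its 56 mm width at mid-length can be set down here
- place_2 (a point): Empty place 2 of the ring: point on the board's top surface under the centre of the carton that belongs there, 32 mm from the board's centre towards its +x and 59 mm towards its +y. Axes as the board's; the carton's 110 mm length lies along the board's x. Half of its inner long side is covered by laid_2: a gripper finger fits down there only beside the square hole in the middle
- laid_1: A plain brown cardboard carton 110 x 56 x 50 mm (long, wide, high; about 0.3 kg, up to 0.42 kg) with a paper tape strip along its top, already laid loose on the board at -32 mm, -59 mm from the board's centre, length along the board's x. Origin: centre of its underside; its top is 74 mm above the table
- laid_2: A plain brown cardboard carton 110 x 56 x 50 mm (long, wide, high; about 0.3 kg, up to 0.42 kg) with a paper tape strip along its top, already laid loose on the board at +59 mm, -32 mm from the board's centre, length along the board's y. Origin: centre of its underside; its top is 74 mm above the table
- divider: Upright wire-mesh shelf divider fixed to the table between the spares and the board, 360 mm long (its x), 6 mm thick (its y; foot strip 30 mm wide), 110 mm high. Origin: centre of its underside, on the table
- big_carton: Bystander: larger carton 160 x 100 x 80 mm, right of the spares. Origin: centre of its underside
- small_carton: Bystander: small square carton 56 x 56 x 50 mm, beyond the divider's far end. Origin: centre of its underside
- jar: Bystander: screw-top jar, 68 mm across, 100 mm high, right of the spares. Origin: centre of its underside
- tape_roll: Bystander: roll of clear tape, 96 mm across, 45 mm high, beyond the board. Origin: centre of its underside
- paint_can: Bystander: pale can 84 mm across, 110 mm high, beyond the board. Origin: centre of its underside
- tape_measure: Bystander: black tape measure 70 x 45 x 65 mm, right of the spares on the robot's side. Origin: centre of its underside
- screwdriver: Bystander: screwdriver lying beyond the spares. Origin: on its underside

How it is judged:
By the outcome, as a careful person would: the job done as asked, in the order asked, and still so for the second after the job is handed in, while the arm keeps its last pose, push and grip.
It also fails if it takes over 61 s, if anything falls off the work surface, if the arm or the gripper's body presses on something with over 40 N, if the wrist force passes 120 N, or if a joint passes its speed limit or range.

## Working session

There is one attempt and no reset: what is moved stays moved. The work goes in short steps, Python scripts to look and compute and a tool call to move; the robot and the scene stay as the last step left them, time stands still between calls to the robot, and variables do not carry over. Pictures are saved under pics/ and viewed, at most 10 in all, crops included, and the job is handed in when it is done.

Besides the shell and the picture viewer there is one more tool, called as name(argument=value, ...) on one line, values as JSON. send_rows: Moves the arm, as the interface text tells. Its arguments: {"type":"object","properties":{"plan":{"type":"string"},"grip_force":{"type":"number"}},"required":["plan"]}

```bash
mkdir -p pics; ls; cat > h.py <<'E'
import numpy as np,cv2
from workcell import observe,imaging,bot
from scipy.spatial.transform import Rotation as R
def K(f): return np.array([[f['fx'],0,f['cx']],[0,f['fy'],f['cy']],[0,0,1.]])
def Rc(f):
    o=np.array(f['orientation'],float)
    return o if o.shape==(3,3) else (R.from_euler('xyz',o).as_matrix() if o.size==3 else R.from_quat(o).as_matrix())
def cast(f,uv,z):
    uv=np.atleast_2d(uv).astype(float)
    d=np.c_[(uv[:,0]-f['cx'])/f['fx'],(uv[:,1]-f['cy'])/f['fy'],np.ones(len(uv))]@Rc(f).T
    e=np.array(f['eye']);return e+d*((z-e[2])/d[:,2])[:,None]
def proj(f,P):
    c=(np.atleast_2d(P)-np.array(f['eye']))@Rc(f)
    return np.c_[c[:,0]/c[:,2]*f['fx']+f['cx'],c[:,1]/c[:,2]*f['fy']+f['cy']]
def save(f,n): cv2.imwrite('pics/'+n,f['color'][:,:,::-1])
E
python3 - <<'E'
from h import *
for n in('top','scene'):
    f=imaging.grab_frame(n);save(f,n+'0.png')
    print(n,f['fx'],f['cx'],f['cy'],f['eye'],f['orientation'])
print(observe(),bot.tcp_to_grasp)
E
```

```text
pics
top 426.30890080664216 283.9181835863819 211.55133470446515 [ 0.33862116 -0.05383078  1.2915587 ] [-2.96419968 -0.00623964 -1.57288515]
scene 463.31777338155507 275.52834503834947 210.20715171896927 [ 1.27856462 -0.00767133  1.26573158] [-2.60202996  0.01218159  1.6301294 ]
{'clock': 0.1, 'qpos': array([-1.32517646,  0.52193406, -0.03634416,  1.59994141,  0.02123061,
        1.02108223, -0.11278821]), 'qd': array([ 4.02860572e-04, -3.09459852e-03,  2.65938118e-05, -1.05486683e-03,
       -7.37771686e-04,  1.20553464e-03,  2.74641237e-03]), 'joint_efforts': array([ 3.16310412e-03, -9.28492713e+01,  1.98404901e+00, -3.70534372e+01,
        1.81658874e-02,  5.29549739e-03,  8.03161868e-06]), 'position': array([0.19406215, 0.59380245, 0.23079921]), 'tool_rot': array([-3.14061723e+00,  8.52067161e-05,  2.82580398e+00]), 'force': array([ 0.21713157, -0.69540727,  0.589884  ]), 'moment': array([ 0.0313321 ,  0.03501232, -0.00811386]), 'finger_force': 0.0, 'grip_width': 0.0854288730685344} 0.0187
```

View pics/top0.png

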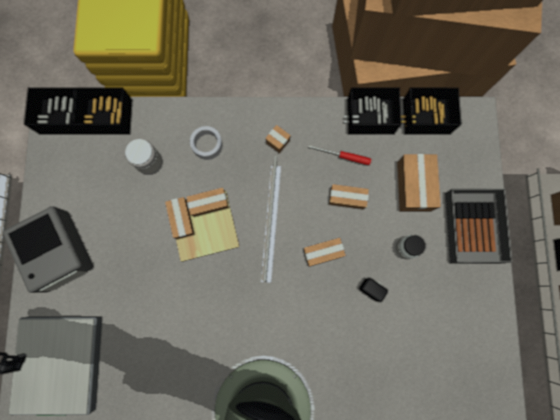

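View pics/scene0.png

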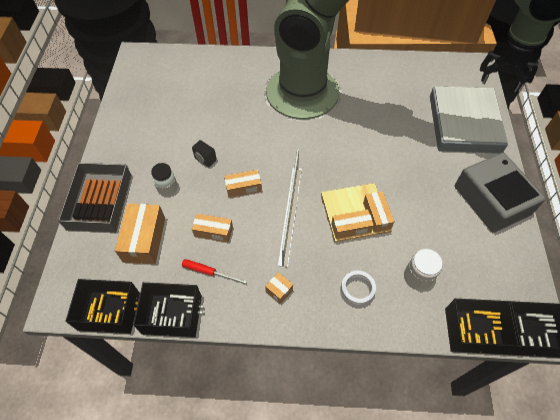

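The top view shows the spares at about (349,196) and (324,251), the divider from (278,168) to (267,282), and laid cartons at (208,202) and (180,217) on the board around (205,225). The scene view shows the same layout from the far side. Next I'll measure the strips and the brown faces.

```bash
cat > m.py <<'E'
from h import *
def strips(f,rois,z):
    hsv=cv2.cvtColor(f['color'],cv2.COLOR_RGB2HSV)
    out=[]
    for (u,v,r),zz in zip(rois,z):
        m=np.zeros(hsv.shape[:2],np.uint8);cv2.circle(m,(u,v),r,255,-1)
        s=cv2.inRange(hsv,(0,0,170),(40,75,255))&m
        n,l,st,c=cv2.connectedComponentsWithStats(s)
        k=1+np.argmax(st[1:,4]);ys,xs=np.where(l==k)
        P=cast(f,np.c_[xs,ys],zz)[:,:2]
        (cx,cy),(w,h),a=cv2.minAreaRect((P*1000).astype(np.float32))
        mu=P.mean(0);U,S,V=np.linalg.svd(P-mu);out.append((mu,np.degrees(np.arctan2(V[0,1],V[0,0]))%180))
        print(np.round(mu,4),'rect c',round(cx),round(cy),round(w),round(h),'ang',round(out[-1][1],1),len(xs))
    return out
E
python3 - <<'E'
from m import *
z=[.05,.05,.074,.074]
t=imaging.grab_frame('top');s=imaging.grab_frame('scene')
print('top');strips(t,[(349,196,24),(324,251,24),(208,202,20),(179,217,22)],z)
print('scene');strips(s,[(212,226,24),(243,182,24),(352,222,20),(379,208,22)],z)
a=cv2.resize(t['color'][150:300,130:390],None,fx=3,fy=3,interpolation=cv2.INTER_CUBIC)
cv2.imwrite('pics/c.png',a[:,:,::-1])
# board yellow & divider
for f,c,nm in((t,(205,225),'t'),(s,(355,210),'s')):
    hsv=cv2.cvtColor(f['color'],cv2.COLOR_RGB2HSV)
    m=np.zeros(hsv.shape[:2],np.uint8);cv2.circle(m,c,50,255,-1)
    y=cv2.inRange(hsv,(19,60,120),(32,255,255))&m
    n,l,st,ce=cv2.connectedComponentsWithStats(y);k=1+np.argmax(st[1:,4])
    cn,_=cv2.findContours((l==k).astype(np.uint8),0,2)
    p=cv2.approxPolyDP(max(cn,key=len),3,True)[:,0]
    print(nm,[(tuple(int(q) for q in a),np.round(b[:2],3).tolist()) for a,b in zip(p,cast(f,p,.024))])
for uv in [(278,168),(269,282)]: print(cast(t,uv,.11),cast(t,uv,0))
for uv in [(297,151),(281,265)]: print(cast(s,uv,.11),cast(s,uv,0))
E
```

```text
top
[ 0.6198 -0.2541] rect c 620 -255 33 4 ang 81.4 19
[ 0.4611 -0.2128] rect c 461 -212 4 15 ang 108.6 8
[0.5395 0.1491] rect c 539 149 24 29 ang 93.6 80
[0.5256 0.1897] rect c 522 189 23 38 ang 177.0 80
scene
[ 0.6087 -0.2561] rect c 615 -253 160 145 ang 5.2 1037
[ 0.4455 -0.1761] rect c 451 -175 183 151 ang 12.1 1111
[0.5885 0.1652] rect c 588 165 18 110 ang 104.8 202
[0.5197 0.2842] rect c 524 285 137 51 ang 17.1 387
t [((229, 208), [0.577, 0.104]), ((212, 213), [0.562, 0.155]), ((218, 238), [0.486, 0.135]), ((210, 213), [0.562, 0.161]), ((201, 215), [0.556, 0.188]), ((213, 252), [0.444, 0.148]), ((238, 246), [0.462, 0.075])]
s [((374, 183), [0.418, 0.245]), ((321, 192), [0.462, 0.074]), ((335, 242), [0.639, 0.118]), ((338, 241), [0.635, 0.127]), ((331, 226), [0.584, 0.106]), ((333, 216), [0.549, 0.112]), ((364, 210), [0.522, 0.208]), ((364, 195), [0.466, 0.211]), ((377, 193), [0.457, 0.252])]
[[ 0.67735442 -0.04493651  0.11      ]] [[ 0.7088896  -0.04410848  0.        ]]
[[ 0.35478211 -0.02044646  0.11      ]] [[ 0.35628665 -0.01733847  0.        ]]
[[ 0.36819939 -0.00816994  0.11      ]] [[ 0.28155283 -0.00821739  0.        ]]
[[ 0.76079271 -0.03764967  0.11      ]] [[ 0.71151231 -0.04050294  0.        ]]
```

View pics/c.png

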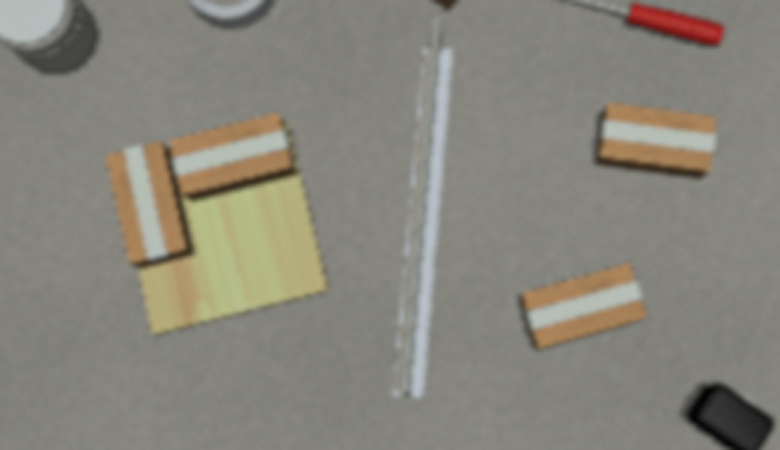

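The crop shows all four cartons and the board cleanly. From the ring's chirality, the upper laid carton is laid_1 and the left one laid_2, so board x is about world +y and board y about world -x. I'll redo the measuring with brown-face masks.

```bash
cat > m2.py <<'E'
from h import *
def brown(f,u,v,r,z,vmin,verb=1):
    S=4; im=cv2.resize(f['color'],None,fx=S,fy=S,interpolation=cv2.INTER_LINEAR)
    hsv=cv2.cvtColor(im,cv2.COLOR_RGB2HSV)
    b=cv2.inRange(hsv,(5,85,vmin),(18,255,255))
    w=cv2.inRange(hsv,(15,0,170),(75,60,255))
    roi=np.zeros_like(b);cv2.circle(roi,(u*S,v*S),r*S,255,-1)
    b&=roi; n,l,st,c=cv2.connectedComponentsWithStats(cv2.morphologyEx(b,cv2.MORPH_CLOSE,np.ones((37,37),np.uint8))&roi)
    k=1+np.argmax(st[1:,4]); cn,_=cv2.findContours((l==k).astype(np.uint8),0,1)
    uv=(max(cn,key=cv2.contourArea)[:,0]+.5)/S-.5
    P=cast(f,uv,z)[:,:2]*1000
    (cx,cy),(a,bb),an=cv2.minAreaRect(P.astype(np.float32))
    if a<bb:a,bb,an=bb,a,an-90
    if verb: print('c',round(cx,1),round(cy,1),'size',round(a,1),round(bb,1),'ang',round(an%180,1))
    return cx/1000,cy/1000,an%180,a,bb
E
python3 - <<'E'
from m2 import *
t=imaging.grab_frame('top');s=imaging.grab_frame('scene')
for u,v in[(349,196),(324,251),(208,202),(179,217)]:print(t['color'][v-9:v+10:3,u].tolist())
for n,f,L in(('top',t,[(349,196,24,.05),(324,251,24,.05),(208,201,22,.074),(179,217,23,.074)]),('scene',s,[(212,226,24,.05),(243,182,24,.05),(352,222,22,.074),(379,207,21,.074)])):
  for vm in(140,165):
    print(n,vm)
    for u,v,r,z in L:
        try: brown(f,u,v,r,z,vm)
        except Exception as e: print(e)
E
```

```text
[[161, 126, 90], [167, 129, 88], [181, 184, 171], [181, 190, 181], [163, 131, 95], [166, 128, 88], [86, 66, 44]]
[[154, 127, 97], [163, 126, 86], [169, 154, 131], [182, 190, 181], [172, 174, 162], [162, 125, 84], [164, 128, 87]]
[[164, 127, 87], [161, 133, 102], [181, 189, 179], [176, 182, 171], [162, 125, 86], [167, 130, 89], [65, 48, 32]]
[[174, 165, 145], [175, 178, 164], [179, 185, 172], [181, 190, 181], [181, 189, 180], [181, 190, 179], [181, 190, 182]]
top 140
c 611.1 -256.3 size 108.2 54.2 ang 82.2
c 443.4 -179.9 size 108.0 54.6 ang 105.6
c 589.6 163.6 size 108.6 54.1 ang 104.8
c 541.1 223.1 size 120.0 94.8 ang 14.7
top 165
c 611.2 -257.1 size 102.8 48.9 ang 81.9
c 444.0 -179.6 size 102.0 49.5 ang 105.3
c 590.3 163.8 size 102.9 49.2 ang 104.7
c 540.2 222.2 size 117.8 93.0 ang 14.6
scene 140
c 621.1 -257.3 size 110.9 78.4 ang 82.1
c 443.4 -179.1 size 110.3 59.1 ang 105.9
c 604.3 166.6 size 132.2 86.6 ang 107.3
c 546.2 227.5 size 113.4 94.1 ang 14.8
scene 165
c 610.7 -256.3 size 110.3 57.5 ang 82.3
c 443.0 -179.2 size 110.3 58.2 ang 105.9
c 601.6 172.4 size 118.5 83.5 ang 106.1
c 545.8 227.4 size 112.6 94.1 ang 14.8
```

```bash
python3 - <<'E'
from m2 import *
t=imaging.grab_frame('top')
a=np.radians(104.8);Rb=np.array([[np.cos(a),-np.sin(a)],[np.sin(a),np.cos(a)]])
c=np.array([.5896,.1636])-Rb@[-.032,-.059]
print('board c',c)
for n,p in dict(laid2=(.059,-.032),p1=(-.059,.032),p2=(.032,.059),cBR=(-.089,.089),cBL=(.089,.089)).items(): print(n,np.round(c+Rb@p,4))
print('corners meas',cast(t,[(238.7,246.7),(181,261)],.024))
# laid2: keep only bright band split from laid1 by a tighter polygon
f=t;f=dict(f);im=f['color'].copy()
poly=cv2.fillPoly(np.zeros(im.shape[:2],np.uint8),[proj(f,np.c_[(c+np.array([(.0275,-.092),(.095,-.092),(.095,.03),(.0275,.03)])@Rb.T),np.full(4,.074)]).astype(np.int32)],255)
im[poly==0]=100;f['color']=im;brown(f,179,217,30,.074,140)
o=observe();print(R.from_euler('xyz',o['tool_rot']).as_matrix().round(3))
E
```

```text
board c [0.52438316 0.17946705]
laid2 [0.5403 0.2447]
p1 [0.5085 0.1143]
p2 [0.4592 0.1953]
cBR [0.4611 0.0707]
cBL [0.4156 0.2428]
corners meas [[0.45975583 0.07252606 0.024     ]
 [0.41770676 0.24220707 0.024     ]]
c 542.0 244.6 size 107.6 53.7 ang 14.8
[[-0.951  0.311 -0.   ]
 [ 0.311  0.951 -0.   ]
 [-0.    -0.    -1.   ]]
```

```bash
cat > g.py <<'E'
import sys
from h import *
# usage g.py x y z yawdeg -> shift/turn in tool axes
x,y,z,yaw=map(float,sys.argv[1:5])
o=observe();A=R.from_euler('xyz',o['tool_rot'])
B=R.from_euler('xyz',[np.pi,0,np.radians(yaw)])
d=A.inv().apply(np.array([x,y,z])-o['position'])
rv=np.degrees((A.inv()*B).as_rotvec())
print('clock',round(o['clock'],2),'pos',o['position'].round(4),'rpy',np.degrees(o['tool_rot']).round(2),'q',o['qpos'].round(2))
print('F',o['force'].round(1),'w',round(o['grip_width'],4),'ff',o['finger_force'])
print('shift',d.round(4),'turn',rv.round(2),'rows',max(np.linalg.norm(d)/.0417,np.linalg.norm(rv)/7.16).round(1))
E
python3 g.py .611 -.2563 .2 82.2
```

```text
clock 0.35 pos [0.1941 0.594  0.2312] rpy [-179.98    0.    161.9 ] q [-1.33  0.52 -0.04  1.6   0.02  1.02 -0.11]
F [-0.2  0.1 -0.8] w 0.0854 ff 0.0
shift [-0.6604 -0.6787  0.0314] turn [-1.00e-02  1.00e-02  7.97e+01] rows 22.7
```

send_rows(plan="-0.013 -0.013 0 0 0 2 0.0854;-0.04 -0.04 0 0 0 6 0.0854;-0.068 -0.07 0 0 0 10 0.0854;-0.096 -0.099 0 0 0 14 0.0854;-0.124 -0.128 0 0 0 18 0.0854;-0.152 -0.157 0 0 0 22 0.0854;-0.18 -0.186 0 0 0 26 0.0854;-0.208 -0.214 0 0 0 30 0.0854;-0.236 -0.243 0 0 0 34 0.0854;-0.264 -0.271 0 0 0 38 0.0854")

```text
clock: 1.18
position: [0.3613, 0.2526, 0.2315]
tool_rot: [3.141, -0.0, 2.159]
force: [1.8, 0.8, -0.3]
grip_width: 0.0854
finger_force: 0.0
```

```bash
python3 g.py .611 -.2563 .2 82.2
```

```text
clock 1.18 pos [0.3613 0.2526 0.2315] rpy [ 1.7997e+02 -2.0000e-02  1.2371e+02] q [-0.92  0.23  0.21  2.07 -0.06  0.85 -0.09]
F [ 1.8  0.8 -0.3] w 0.0854 ff 0.0
shift [-0.5619 -0.0748  0.0313] turn [ 2.000e-02 -3.000e-02  4.151e+01] rows 13.6
```

send_rows(plan="-0.04 -0.005 0 0 0 4 0.0854;-0.08 -0.011 0 0 0 8 0.0854;-0.12 -0.016 0 0 0 12 0.0854;-0.16 -0.021 0 0 0 16 0.0854;-0.2 -0.027 0 0 0 20 0.0854;-0.24 -0.032 0 0 0 24 0.0854;-0.28 -0.037 0 0 0 28 0.0854;-0.32 -0.043 0 0 0 32 0.0854;-0.36 -0.048 0 0 0 36 0.0854;-0.4 -0.053 0 0 0 40 0.0854")

```text
clock: 2.02
position: [0.5406, -0.109, 0.2315]
tool_rot: [3.141, -0.0, 1.461]
force: [1.3, 1.1, 0.0]
grip_width: 0.0854
finger_force: 0.0
```

```bash
python3 g.py .611 -.2563 .15 82.2
```

```text
clock 2.02 pos [ 0.5406 -0.109   0.2315] rpy [ 1.7997e+02 -1.0000e-02  8.3720e+01] q [-0.27  0.45  0.5   1.82 -0.26  0.94  0.23]
F [1.3 1.1 0. ] w 0.0854 ff 0.0
shift [-0.1387  0.086   0.0815] turn [ 0.03 -0.01  1.52] rows 4.4
```

send_rows(plan="-0.03 0.018 0 0 0 1 0.0854;-0.06 0.036 0.01 0 0 1.5 0.0854;-0.09 0.055 0.03 0 0 1.5 0.0854;-0.12 0.074 0.05 0 0 1.5 0.0854;-0.1387 0.086 0.07 0 0 1.5 0.0854;-0.1387 0.086 0.1 0 0 1.5 0.0854;-0.1387 0.086 0.12 0 0 1.5 0.0854;-0.1387 0.086 0.13 0 0 1.5 0.0854;-0.1387 0.086 0.13 0 0 1.5 0.0854;-0.1387 0.086 0.13 0 0 1.5 0.0854")

```text
clock: 2.85
position: [0.6111, -0.254, 0.1019]
tool_rot: [3.141, 0.0, 1.439]
force: [0.0, -0.6, 0.8]
grip_width: 0.0854
finger_force: 0.0
```

```bash
python3 g.py .611 -.2563 .008 82.2; python3 - <<'E'
from h import *
t=imaging.grab_frame('scene')
cv2.imwrite('pics/d.png',cv2.resize(t['color'][130:290,130:330],None,fx=3,fy=3,interpolation=cv2.INTER_CUBIC)[:,:,::-1])
E
```

```text
clock 2.85 pos [ 0.6111 -0.254   0.1019] rpy [1.7999e+02 1.0000e-02 8.2420e+01] q [ 0.04  0.77  0.42  1.61 -0.39  0.84  0.49]
F [ 0.  -0.6  0.8] w 0.0854 ff 0.0
shift [-0.0022  0.0002  0.0939] turn [0.01 0.01 0.22] rows 2.3
```

View pics/d.png

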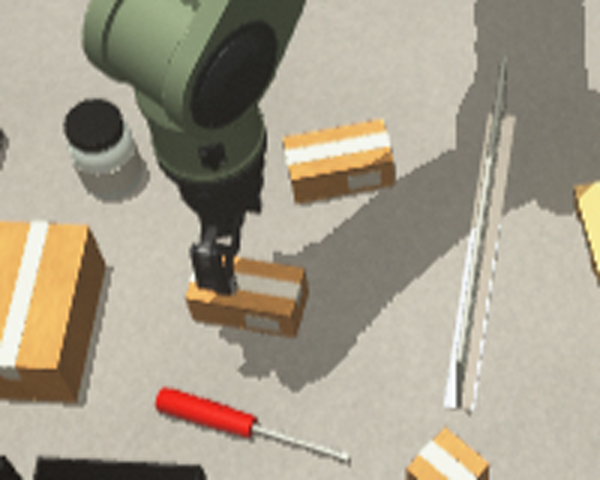

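The crop shows the open gripper above spare 1 at crop position (220,265), fingers astride its width, with the jar and the wire divider clear. Descend.

send_rows(plan="-0.002 0 0.02 0 0 0.2 0.0854;-0.002 0 0.045 0 0 0.2 0.0854;-0.002 0 0.065 0 0 0.2 0.0854;-0.002 0 0.08 0 0 0.2 0.0854;-0.002 0 0.09 0 0 0.2 0.0854;-0.002 0 0.094 0 0 0.2 0.0854;-0.002 0 0.094 0 0 0.2 0.0854;-0.002 0 0.094 0 0 0.2 0.0854")

```text
clock: 3.57
position: [0.6111, -0.2564, 0.0083]
tool_rot: [3.14, 0.0, 1.435]
force: [0.4, 0.1, -0.0]
grip_width: 0.0855
finger_force: 0.0
```

send_rows(plan="0 0 0 0 0 0 0.066;0 0 0 0 0 0 0.062;0 0 0 0 0 0 0.058;0 0 0 0 0 0 0.054;0 0 0 0 0 0 0.05;0 0 0 0 0 0 0.045;0 0 0 0 0 0 0.04;0 0 0 0 0 0 0.04;0 0 0 0 0 0 0.04;0 0 0 0 0 0 0.04", grip_force=50)

```text
clock: 4.4
position: [0.611, -0.2562, 0.0081]
tool_rot: [3.141, 0.0, 1.435]
force: [-0.8, 1.4, 7.0]
grip_width: 0.0556
finger_force: 53.5
```

```bash
python3 g.py .611 -.2563 .19 82.2
```

```text
clock 4.4 pos [ 0.611  -0.2562  0.0081] rpy [179.94   0.    82.21] q [ 0.09  0.9   0.36  1.63 -0.44  0.69  0.53]
F [-0.8  1.4  7. ] w 0.0556 ff 53.536741733551025
shift [-1.000e-04  2.000e-04 -1.819e-01] turn [0.06 0.   0.01] rows 4.4
```

send_rows(plan="0 0 -0.004 0 0 0 0.04;0 0 -0.015 0 0 0 0.04;0 0 -0.035 0 0 0 0.04;0 0 -0.06 0 0 0 0.04;0 0 -0.085 0 0 0 0.04;0 0 -0.11 0 0 0 0.04;0 0 -0.135 0 0 0 0.04;0 0 -0.155 0 0 0 0.04;0 0 -0.165 0 0 0 0.04;0 0 -0.17 0 0 0 0.04")

```text
clock: 5.23
position: [0.6109, -0.2563, 0.1792]
tool_rot: [3.14, 0.0, 1.435]
force: [-0.6, -0.3, -4.3]
grip_width: 0.0557
finger_force: 54.0
```

```bash
python3 g.py .509 .1143 .178 14.8
```

```text
clock 5.23 pos [ 0.6109 -0.2563  0.1792] rpy [1.7988e+02 1.0000e-02 8.2200e+01] q [ 0.02  0.68  0.47  1.56 -0.35  0.98  0.46]
F [-0.6 -0.3 -4.3] w 0.0557 ff 53.962664008140564
shift [ 0.3533 -0.1513  0.0008] turn [ 1.10e-01 -6.00e-02  6.74e+01] rows 9.4
```

send_rows(plan="0.005 -0.002 0 0 0 1 0.04;0.018 -0.008 0 0 0 4 0.04;0.036 -0.015 0 0 0 7.5 0.04;0.056 -0.024 0 0 0 11.5 0.04;0.078 -0.033 0 0 0 15.5 0.04;0.1 -0.043 0 0 0 19.5 0.04;0.122 -0.052 0 0 0 23.5 0.04;0.144 -0.062 0 0 0 27.5 0.04;0.166 -0.071 0 0 0 31.5 0.04;0.188 -0.08 0 0 0 35.5 0.04")

```text
clock: 6.07
position: [0.5555, -0.0575, 0.1761]
tool_rot: [-3.14, 0.002, 0.811]
force: [0.5, 0.1, -3.6]
grip_width: 0.0554
finger_force: 53.9
```

```bash
python3 g.py .509 .1143 .178 14.8
```

```text
clock 6.07 pos [ 0.5555 -0.0575  0.1761] rpy [-1.7992e+02  9.0000e-02  4.6450e+01] q [-0.46  0.58  0.66  1.85 -0.46  0.87 -0.34]
F [ 0.5  0.1 -3.6] w 0.0554 ff 53.947999477386475
shift [ 0.0925 -0.1521 -0.0019] turn [-0.05  0.11 31.65] rows 4.4
```

send_rows(plan="0.012 -0.02 0 0 0 4 0.04;0.024 -0.04 0 0 0 8 0.04;0.036 -0.06 0 0 0 12 0.04;0.048 -0.08 0 0 0 16.5 0.04;0.06 -0.1 0 0 0 21 0.04;0.072 -0.12 0 0 0 25 0.04;0.083 -0.137 0 0 0 29 0.04;0.089 -0.147 0 0 0 31 0.04;0.092 -0.152 0 0 0 31.6 0.04;0.092 -0.152 0 0 0 31.6 0.04")

```text
clock: 6.9
position: [0.5083, 0.1134, 0.1764]
tool_rot: [3.141, 0.002, 0.265]
force: [-0.4, 1.3, -3.1]
grip_width: 0.0556
finger_force: 54.0
```

```bash
python3 g.py .509 .1143 .1 14.8
```

```text
clock 6.9 pos [0.5083 0.1134 0.1764] rpy [1.7998e+02 1.0000e-01 1.5210e+01] q [-0.93  0.58  0.85  1.96 -0.57  0.86 -1.08]
F [-0.4  1.3 -3.1] w 0.0556 ff 53.98048460483551
shift [ 0.001  -0.0007  0.0764] turn [0.02 0.1  0.41] rows 1.8
```

send_rows(plan="0.001 -0.0007 0.01 0 0.1 0.4 0.04;0.001 -0.0007 0.03 0 0.1 0.4 0.04;0.001 -0.0007 0.045 0 0.1 0.4 0.04;0.001 -0.0007 0.055 0 0.1 0.4 0.04;0.001 -0.0007 0.06 0 0.1 0.4 0.04;0.001 -0.0007 0.06 0 0.1 0.4 0.04;0.001 -0.0007 0.06 0 0.1 0.4 0.04")

```text
clock: 7.48
position: [0.5103, 0.1125, 0.1175]
tool_rot: [3.141, -0.002, 0.256]
force: [-0.1, 0.5, -2.9]
grip_width: 0.0556
finger_force: 54.1
```

```bash
python3 g.py .509 .1143 .032 14.8; python3 - <<'E'
from m2 import *
a=[imaging.grab_frame(n)['color'] for n in('top','scene')]
b=[cv2.resize(x,None,fx=4,fy=4,interpolation=cv2.INTER_CUBIC) for x in (a[0][170:280,150:250],a[1][150:260,290:390])]
cv2.imwrite('pics/e.png',np.hstack(b)[:,:,::-1])
E
```

```text
clock 7.48 pos [0.5103 0.1125 0.1175] rpy [ 1.7998e+02 -1.1000e-01  1.4660e+01] q [-0.86  0.66  0.75  2.   -0.67  0.75 -1.01]
F [-0.1  0.5 -2.9] w 0.0556 ff 54.07119870185852
shift [-0.001  -0.0021  0.0855] turn [ 0.02 -0.11 -0.14] rows 2.1
```

View pics/e.png

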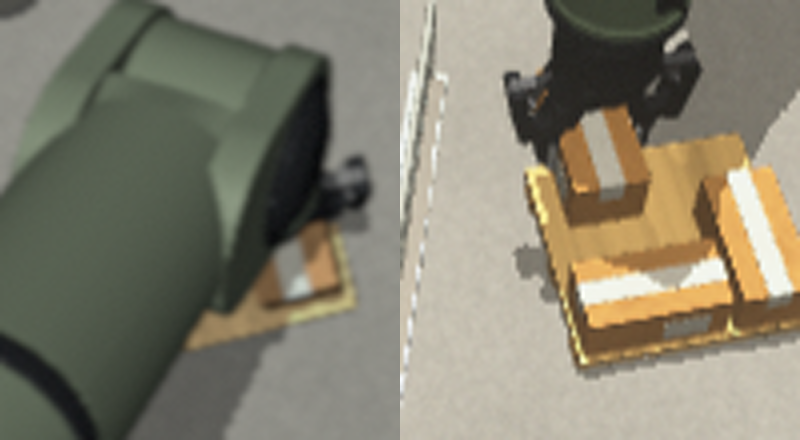

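The picture's right half (scene) shows the carton held level over place 1 with its far top edge at about (332.5,198) to (351,195) in the full frame. I'll check that edge against the TCP.

```bash
python3 - <<'E'
from m2 import *
s=imaging.grab_frame('scene')
P=cast(s,[(332.5,198.25),(351.25,195)],.1595);print(P,P.mean(0),np.linalg.norm(P[0]-P[1]))
a=np.radians(14.66);print('exp',.5103+.055*np.cos(a),.1125+.055*np.sin(a))
# edge by mask
c=brown(s,342,190,22,.1595,140)
E
```

```text
[[0.57040666 0.09782525 0.1595    ]
 [0.55675798 0.15081207 0.1595    ]] [0.56358232 0.12431866 0.1595    ] 0.05471644883520536
exp 0.5635094570430309 0.12641954313854598
c 555.0 129.2 size 122.9 100.0 ang 140.9
```

send_rows(plan="-0.001 -0.002 0.005 0 0 -0.1 0.04;-0.001 -0.002 0.015 0 0 -0.1 0.04;-0.001 -0.002 0.028 0 0 -0.1 0.04;-0.001 -0.002 0.042 0 0 -0.1 0.04;-0.001 -0.002 0.055 0 0 -0.1 0.04;-0.001 -0.002 0.066 0 0 -0.1 0.04;-0.001 -0.002 0.074 0 0 -0.1 0.04;-0.001 -0.002 0.079 0 0 -0.1 0.04;-0.001 -0.002 0.081 0 0 -0.1 0.04;-0.001 -0.002 0.081 0 0 -0.1 0.04")

```text
clock: 8.47
position: [0.5087, 0.1147, 0.0361]
tool_rot: [3.142, -0.002, 0.258]
force: [-1.3, -0.8, -3.7]
grip_width: 0.0555
finger_force: 54.1
```

```bash
python3 g.py .509 .1143 .032 14.8
```

```text
clock 8.47 pos [0.5087 0.1147 0.0361] rpy [ 1.7999e+02 -9.0000e-02  1.4790e+01] q [-0.76  0.77  0.6   2.03 -0.8   0.59 -0.91]
F [-1.3 -0.8 -3.7] w 0.0555 ff 54.07271325588226
shift [0.0002 0.0005 0.0041] turn [ 0.01 -0.09 -0.01] rows 0.1
```

send_rows(plan="0 0 0.001 0 -0.09 0 0.04;0 0 0.002 0 -0.09 0 0.04;0 0 0.003 0 -0.09 0 0.04;0 0 0.0035 0 -0.09 0 0.04;0 0 0.004 0 -0.09 0 0.04;0 0 0.004 0 -0.09 0 0.04")

```text
clock: 8.97
position: [0.5087, 0.1149, 0.0323]
tool_rot: [-3.142, -0.0, 0.258]
force: [-0.2, 0.2, -3.9]
grip_width: 0.0554
finger_force: 54.1
```

Not in contact yet; creep down further.

send_rows(plan="0 0 0.0004 0 0 0 0.04;0 0 0.0008 0 0 0 0.04;0 0 0.0012 0 0 0 0.04;0 0 0.0012 0 0 0 0.04")

```text
clock: 9.3
position: [0.5088, 0.1149, 0.032]
tool_rot: [-3.141, -0.001, 0.258]
force: [-8.7, 1.1, 24.7]
grip_width: 0.0552
finger_force: 56.9
```

send_rows(plan="0 0 -0.0006 0 0 0 0.04;0 0 -0.0006 0 0 0 0.04")

```text
clock: 9.47
position: [0.5088, 0.1149, 0.032]
tool_rot: [-3.141, -0.001, 0.258]
force: [-3.4, 0.3, 11.9]
grip_width: 0.0556
finger_force: 55.7
```

send_rows(plan="0 0 -0.0002 0 0 0 0.056;0 0 -0.0002 0 0 0 0.058;0 0 -0.0002 0 0 0 0.062;0 0 -0.0002 0 0 0 0.068;0 0 -0.0002 0 0 0 0.075;0 0 -0.0002 0 0 0 0.08;0 0 -0.0002 0 0 0 0.08;0 0 -0.0002 0 0 0 0.08;0 0 -0.0002 0 0 0 0.08")

```text
clock: 10.22
position: [0.5087, 0.1149, 0.0319]
tool_rot: [3.142, -0.0, 0.258]
force: [0.3, -0.4, 0.3]
grip_width: 0.0801
finger_force: 0.0
```

send_rows(plan="0 0 -0.005 0 0 0 0.08;0 0 -0.015 0 0 0 0.08;0 0 -0.03 0 0 0 0.08;0 0 -0.05 0 0 0 0.08;0 0 -0.08 0 0 0 0.08;0 0 -0.11 0 0 0 0.08;0 0 -0.14 0 0 0 0.08;0 0 -0.16 0 0 0 0.08;0 0 -0.168 0 0 0 0.08;0 0 -0.168 0 0 0 0.08")

```text
clock: 11.05
position: [0.5092, 0.1151, 0.2019]
tool_rot: [-3.141, -0.003, 0.259]
force: [0.2, -0.7, 0.4]
grip_width: 0.0801
finger_force: 0.0
```

```bash
python3 g.py .443 -.18 .2 105.7;python3 - <<'E'
from h import *
s=imaging.grab_frame('scene')
cv2.imwrite('pics/f.png',cv2.resize(s['color'][150:260,190:400],None,fx=3.7,fy=3.7,interpolation=cv2.INTER_CUBIC)[:,:,::-1])
E
```

```text
clock 11.05 pos [0.5092 0.1151 0.2019] rpy [-1.7995e+02 -1.7000e-01  1.4810e+01] q [-0.96  0.55  0.89  1.93 -0.54  0.91 -1.11]
F [ 0.2 -0.7  0.4] w 0.0801 ff 0.0
shift [-0.1395  0.2684  0.0012] turn [ 9.000e-02 -1.700e-01 -9.089e+01] rows 12.7
```

View pics/f.png

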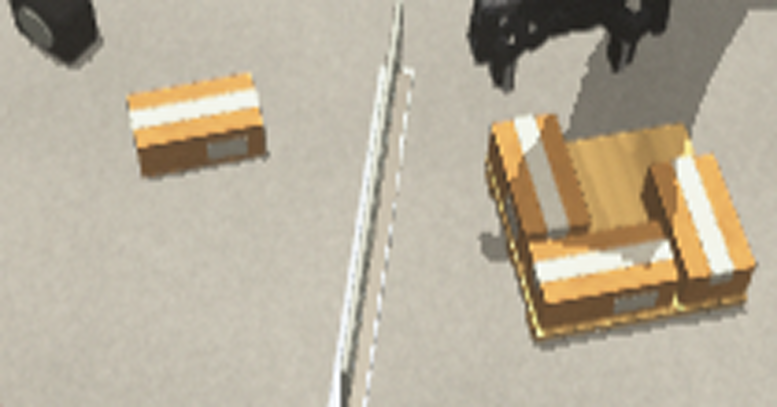

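The crop shows carton 1 lying flat in place 1, at about (540,175) in the crop. The laid cartons and divider are unmoved, and spare 2 is at (197,122). For the last place I'll grip spare 2 20 mm off-centre, towards what will be the hole side, so the inner finger would fit beside laid_2.

send_rows(plan="-0.006 0.012 0 0 0 -4 0.0854;-0.016 0.032 0 0 0 -10.5 0.0854;-0.026 0.052 0 0 0 -17 0.0854;-0.036 0.073 0 0 0 -23.5 0.0854;-0.046 0.093 0 0 0 -30 0.0854;-0.056 0.113 0 0 0 -36.5 0.0854;-0.066 0.133 0 0 0 -43 0.0854;-0.076 0.153 0 0 0 -49.5 0.0854;-0.086 0.173 0 0 0 -56 0.0854;-0.096 0.193 0 0 0 -62.5 0.0854")

```text
clock: 11.93
position: [0.4641, -0.0971, 0.1988]
tool_rot: [-3.14, 0.0, 1.355]
force: [0.6, -0.3, -0.1]
grip_width: 0.0856
finger_force: 0.0
```

```bash
python3 g.py .4487 -.1988 .14 105.7
```

```text
clock 11.93 pos [ 0.4641 -0.0971  0.1988] rpy [-1.799e+02  1.000e-02  7.763e+01] q [-0.38  0.38  0.6   2.04 -0.3   0.8   0.18]
F [ 0.6 -0.3 -0.1] w 0.0856 ff 0.0
shift [-0.1026  0.0068  0.0588] turn [-1.000e-01 -1.000e-02 -2.807e+01] rows 3.9
```

send_rows(plan="-0.018 0.001 0 0 0 -5 0.0854;-0.036 0.002 0 0 0 -10 0.0854;-0.054 0.004 0 0 0 -15 0.0854;-0.072 0.005 0.01 0 0 -20 0.0854;-0.09 0.006 0.03 0 0 -25 0.0854;-0.1 0.007 0.06 0 0 -28 0.0854;-0.1026 0.007 0.085 0 0 -28 0.0854;-0.1026 0.007 0.1 0 0 -28 0.0854;-0.1026 0.007 0.105 0 0 -28 0.0854;-0.1026 0.007 0.105 0 0 -28 0.0854")

```text
clock: 12.77
position: [0.4482, -0.1976, 0.0933]
tool_rot: [-3.139, -0.002, 1.837]
force: [-0.2, -0.7, 0.1]
grip_width: 0.0854
finger_force: 0.0
```

```bash
python3 g.py .4487 -.1988 .008 105.7; python3 - <<'E'
from h import *
s=imaging.grab_frame('scene')
cv2.imwrite('pics/g.png',cv2.resize(s['color'][140:240,180:300],None,fx=4,fy=4,interpolation=cv2.INTER_CUBIC)[:,:,::-1])
E
```

```text
clock 12.77 pos [ 0.4482 -0.1976  0.0933] rpy [-1.7984e+02 -1.0000e-01  1.0527e+02] q [ 0.02  0.56  0.37  2.07 -0.36  0.57  0.91]
F [-0.2 -0.7  0.1] w 0.0854 ff 0.0
shift [-0.0014  0.0004  0.0853] turn [-0.16 -0.1  -0.43] rows 2.0
```

View pics/g.png

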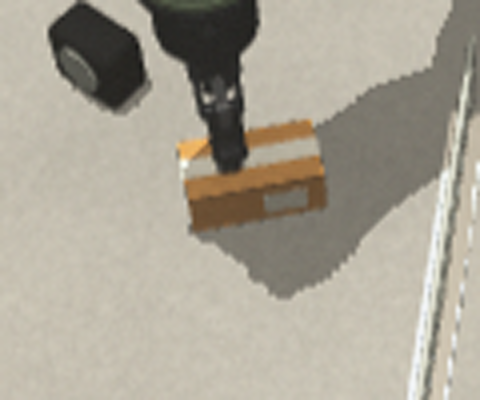

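The crop shows the gripper above spare 2, with the fingers off-centre towards the right-hand end at crop position (230,160), and the tape measure clear at (95,60). Descend and grip.

send_rows(plan="-0.0014 0.0004 0.02 -0.16 -0.1 -0.4 0.0854;-0.0014 0.0004 0.04 -0.16 -0.1 -0.4 0.0854;-0.0014 0.0004 0.06 -0.16 -0.1 -0.4 0.0854;-0.0014 0.0004 0.073 -0.16 -0.1 -0.4 0.0854;-0.0014 0.0004 0.081 -0.16 -0.1 -0.4 0.0854;-0.0014 0.0004 0.085 -0.16 -0.1 -0.4 0.0854;-0.0014 0.0004 0.085 -0.16 -0.1 -0.4 0.0854;-0.0014 0.0004 0.085 -0.16 -0.1 -0.4 0.0854")

```text
clock: 13.48
position: [0.4506, -0.1993, 0.0106]
tool_rot: [3.138, 0.002, 1.845]
force: [0.1, -0.0, 0.7]
grip_width: 0.0853
finger_force: 0.0
```

send_rows(plan="0 0 0 0 0 0 0.066;0 0 0 0 0 0 0.062;0 0 0 0 0 0 0.058;0 0 0 0 0 0 0.054;0 0 0 0 0 0 0.05;0 0 0 0 0 0 0.045;0 0 0 0 0 0 0.04;0 0 0 0 0 0 0.04;0 0 0 0 0 0 0.04;0 0 0 0 0 0 0.04", grip_force=70)

```text
clock: 14.32
position: [0.4502, -0.1993, 0.0106]
tool_rot: [3.138, 0.002, 1.845]
force: [-3.7, 1.2, 15.6]
grip_width: 0.0552
finger_force: 71.1
```

```bash
python3 g.py .4487 -.1988 .19 105.7
```

```text
clock 14.32 pos [ 0.4502 -0.1993  0.0106] rpy [1.7981e+02 1.1000e-01 1.0570e+02] q [ 0.11  0.71  0.25  2.1  -0.44  0.38  0.99]
F [-3.7  1.2 15.6] w 0.0552 ff 71.10312223434448
shift [ 0.0005 -0.0007 -0.1794] turn [0.19 0.11 0.  ] rows 4.3
```

send_rows(plan="0 0 -0.004 0 0 0 0.04;0 0 -0.015 0 0 0 0.04;0 0 -0.035 0 0 0 0.04;0 0 -0.06 0 0 0 0.04;0 0 -0.085 0 0 0 0.04;0 0 -0.11 0 0 0 0.04;0 0 -0.135 0 0 0 0.04;0 0 -0.155 0 0 0 0.04;0 0 -0.165 0 0 0 0.04;0 0 -0.17 0 0 0 0.04")

```text
clock: 15.15
position: [0.4501, -0.1989, 0.1815]
tool_rot: [3.137, 0.002, 1.845]
force: [-0.1, -0.6, -4.0]
grip_width: 0.0555
finger_force: 75.3
```

```bash
python3 g.py .464 .176 .18 104.8
```

```text
clock 15.15 pos [ 0.4501 -0.1989  0.1815] rpy [1.7972e+02 1.4000e-01 1.0572e+02] q [-0.06  0.42  0.47  2.02 -0.27  0.76  0.84]
F [-0.1 -0.6 -4. ] w 0.0555 ff 75.29351949691772
shift [0.3571 0.115  0.0012] turn [0.29 0.14 0.92] rows 9.0
```

send_rows(plan="0.004 0.001 0 0 0 0 0.04;0.015 0.005 0 0 0 0 0.04;0.032 0.01 0 0 0 0 0.04;0.054 0.017 0 0 0 0 0.04;0.08 0.026 0 0 0 0 0.04;0.108 0.035 0 0 0 0 0.04;0.136 0.044 0 0 0 0 0.04;0.164 0.053 0 0 0 0.4 0.04;0.192 0.062 0 0 0 0.5 0.04;0.22 0.071 0 0.2 0 0.5 0.04")

```text
clock: 15.98
position: [0.4574, 0.0336, 0.1786]
tool_rot: [-3.139, 0.002, 1.836]
force: [0.9, -1.3, -3.9]
grip_width: 0.0554
finger_force: 75.3
```

```bash
python3 g.py .464 .176 .18 104.8
```

```text
clock 15.98 pos [0.4574 0.0336 0.1786] rpy [-1.7986e+02  1.0000e-01  1.0520e+02] q [-0.56  0.37  0.45  2.09 -0.24  0.73  0.31]
F [ 0.9 -1.3 -3.9] w 0.0554 ff 75.29329419136047
shift [ 0.1357  0.0437 -0.0018] turn [-0.14  0.1   0.4 ] rows 3.4
```

send_rows(plan="0.026 0.008 0 0 0 0.4 0.04;0.052 0.017 0 0 0 0.4 0.04;0.076 0.024 0 0 0 0.4 0.04;0.098 0.031 0 0 0 0.4 0.04;0.115 0.037 0 0 0 0.4 0.04;0.126 0.041 0 0 0 0.4 0.04;0.132 0.043 0 0 0 0.4 0.04;0.136 0.0437 0 0 0 0.4 0.04;0.136 0.0437 0 0 0 0.4 0.04;0.136 0.0437 0 0 0 0.4 0.04")

```text
clock: 16.82
position: [0.4649, 0.1738, 0.1793]
tool_rot: [-3.141, 0.002, 1.828]
force: [-0.4, -0.6, -4.8]
grip_width: 0.0552
finger_force: 75.3
```

```bash
python3 g.py .464 .176 .13 104.8; python3 - <<'E'
from m2 import *
s=imaging.grab_frame('scene')
cv2.imwrite('pics/h.png',cv2.resize(s['color'][120:260,290:410],None,fx=4,fy=4,interpolation=cv2.INTER_CUBIC)[:,:,::-1])
E
```

```text
clock 16.82 pos [0.4649 0.1738 0.1793] rpy [-1.7995e+02  1.2000e-01  1.0475e+02] q [-0.81  0.42  0.43  2.   -0.25  0.77  0.03]
F [-0.4 -0.6 -4.8] w 0.0552 ff 75.30750274658203
shift [ 0.0025 -0.0003  0.0493] turn [-0.05  0.12 -0.05] rows 1.2
```

View pics/h.png

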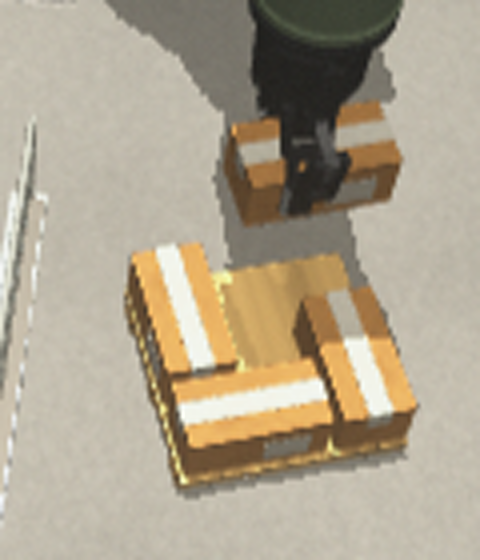

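The crop shows the second carton held level above place 2, front underside corners at about (352,175.5) and (388,169.5) in the full frame. The three laid cartons are in order. I'll check it and lower to hover height.

send_rows(plan="0.0025 0 0.01 0 0.1 0 0.04;0.0025 0 0.025 0 0.1 0 0.04;0.0025 0 0.038 0 0.1 0 0.04;0.0025 0 0.046 0 0.1 0 0.04;0.0025 0 0.05 0 0.1 0 0.04;0.0025 0 0.05 0 0.1 0 0.04;0.0025 0 0.05 0 0.1 0 0.04")

```text
clock: 17.45
position: [0.4645, 0.1769, 0.1296]
tool_rot: [-3.141, 0.0, 1.829]
force: [0.2, 0.5, -3.3]
grip_width: 0.0553
finger_force: 75.2
```

```bash
python3 g.py .464 .176 .1 104.8; python3 - <<'E'
from m2 import *
s=imaging.grab_frame('scene')
# earlier picture check
P=cast(s,np.array([(248,222),(392,198)])/4+[290,120],.1687);print('bottom front edge',P.round(4),'len',np.linalg.norm(P[0]-P[1]))
a=np.radians(104.75);u=np.array([np.cos(a),np.sin(a)]);n=np.array([u[1],-u[0]])
c=np.array([.4649,.1738])+.02*u;print('exp',[(c+k*.055*u+.028*n).round(4) for k in(-1,1)])
# placed carton top corners from picture, z=.074
Q=cast(s,np.array([(130,255),(205,243),(240,362),(175,375)])/4+[290,120],.074)[:,:2];print('placed c',Q.mean(0).round(4),Q.round(3).tolist())
cv2.imwrite('pics/i.png',cv2.resize(s['color'][120:260,290:410],None,fx=4,fy=4,interpolation=cv2.INTER_CUBIC)[:,:,::-1])
E
```

```text
clock 17.45 pos [0.4645 0.1769 0.1296] rpy [-1.7997e+02  1.0000e-02  1.0478e+02] q [-0.77  0.5   0.38  2.04 -0.3   0.65  0.07]
F [ 0.2  0.5 -3.3] w 0.0553 ff 75.18636703491211
shift [-0.0007 -0.0007  0.0296] turn [-0.03  0.01 -0.02] rows 0.7
bottom front edge [[0.4956 0.1533 0.1687]
 [0.4691 0.2579 0.1687]] len 0.10798363544829721
exp [array([0.5009, 0.1471]), array([0.4729, 0.2535])]
placed c [0.5101 0.119 ] [[0.464, 0.075], [0.45, 0.133], [0.556, 0.158], [0.57, 0.109]]
```

View pics/i.png

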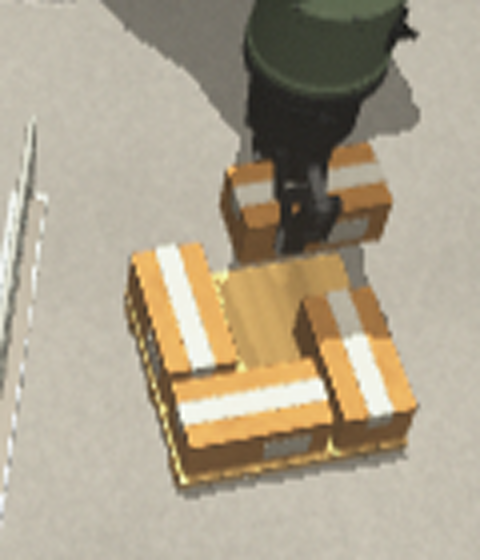

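```bash
python3 g.py .465 .1745 .1005 104.8
```

```text
clock 17.5 pos [0.4646 0.177  0.1298] rpy [ 1.8000e+02 -1.0000e-02  1.0479e+02] q [-0.77  0.5   0.38  2.04 -0.3   0.65  0.07]
F [ 0.8 -0.1 -3. ] w 0.0552 ff 75.18714666366577
shift [-0.0025 -0.0003  0.0293] turn [ 0.   -0.01 -0.01] rows 0.7
```

send_rows(plan="-0.001 0 0.004 0 0 0 0.04;-0.002 0 0.01 0 0 0 0.04;-0.0025 0 0.016 0 0 0 0.04;-0.0025 0 0.022 0 0 0 0.04;-0.0025 0 0.026 0 0 0 0.04;-0.0025 0 0.0285 0 0 0 0.04;-0.0025 0 0.029 0 0 0 0.04;-0.0025 0 0.029 0 0 0 0.04;-0.0025 0 0.029 0 0 0 0.04;-0.0025 0 0.029 0 0 0 0.04")

```text
clock: 18.33
position: [0.4651, 0.1747, 0.1006]
tool_rot: [-3.141, -0.0, 1.829]
force: [1.0, 0.1, -4.3]
grip_width: 0.0554
finger_force: 75.2
```

```bash
python3 g.py .465 .1745 .1005 104.8; python3 - <<'E'
from m2 import *
s=imaging.grab_frame('scene')
cv2.imwrite('pics/j.png',cv2.resize(s['color'][140:250,300:400],None,fx=5.4,fy=5.4,interpolation=cv2.INTER_CUBIC)[:,:,::-1])
E
```

```text
clock 18.33 pos [0.4651 0.1747 0.1006] rpy [-179.99   -0.    104.8 ] q [-0.74  0.55  0.35  2.06 -0.33  0.59  0.1 ]
F [ 1.   0.1 -4.3] w 0.0554 ff 75.1884126663208
shift [-0.0001 -0.0001  0.0001] turn [-0.01 -0.    0.  ] rows 0.0
```

View pics/j.png

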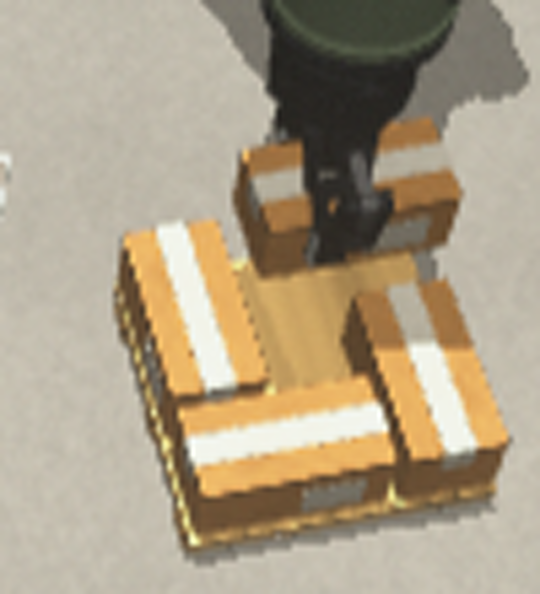

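The crop shows the carton level over place 2, clear of its neighbours, with front underside corners at about (347.8,191.3) and (383.3,185). One last numeric check before handing in.

```bash
python3 - <<'E'
from m2 import *
s=imaging.grab_frame('scene')
P=cast(s,[(347.8,191.3),(383.3,185)],.090)[:,:2]
d=P[1]-P[0];print(P.round(4),np.linalg.norm(d),np.degrees(np.arctan2(d[1],d[0])))
a=np.radians(104.8);u=np.array([np.cos(a),np.sin(a)]);n=np.array([u[1],-u[0]])
print('centre',P.mean(0)-.028*n,'want .4595 .195')
brown(s,330,200,17,.074,165)
E
```

```text
[[0.4986 0.1507]
 [0.4701 0.259 ]] 0.1119703642169795 104.7624149213387
centre [0.45726631 0.19767798] want .4595 .195
c 513.8 118.6 size 119.5 60.9 ang 15.4
```

```bash
python3 -c "
from workcell import bot
print(bot.job_done())"
```

```text
the job is handed in; nothing more can be done
None
```

The job is handed in: one spare lies flat and released in place 1, and the other is held level over place 2, its underside about 16 mm above its neighbours' tops. The last camera check put the held carton within about 3 mm of its place, and no grade came back.

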